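Raise the sash of the sweet case to the pointer

ROBOT

A 6-joint arm with a two-finger parallel gripper is mounted at the origin on the work surface. World frame = base frame: x ahead of the robot, y to its left, z up, the work surface at z = 0. Lengths are in m, angles in degrees, forces in N, time in s.
With the tool pointing down it reaches from about 0.25 to 0.725 m from the base axis. Payload 9.7 kg.
Tool frame: the origin (TCP) lies at the very end of the fingers, on their centre line; the grasp point (between the pads) lies 19 mm behind it (bot.pinch_z is the distance from the TCP to the grasp point, in m); x points along the fingers, z is the direction in which the jaws open and shut, and the axes are right-handed (so a half turn about x gives the same grasp; the last joint's range is limited). The gripper opens to 85 mm and grips with 20 to 120 N. Pads are 22 mm wide; open, the fingers measure 114 mm over their backs; the gripper's body (76 mm by 85 mm) begins 54 mm behind the grasp point. The pads swing forward as they close: fully open they stand 13 mm farther back than shut.
Start: joints at [-70.588, 4.979, 10.078, 95.1, 0, 90], TCP at [0.183, -0.519, 0.202] pointing down, gripper open.
Joint ranges: [-179.16, 179.16], [-48.56, 103.87], [-65.8, 70.77], [-126.05, 130.52], [-82.76, 87.17], [-180, 180]. Speed limits (degrees/s): [127.2, 127.2, 147.25, 180, 180, 180].

INTERFACE

Orientations are given as [roll, pitch, yaw] about the fixed x, y, z axes, in that order (R = Rz(yaw) Ry(pitch) Rx(roll)).
In Python, from workcell import bot gives the robot as it stands.
- The arm moves only by the tool play_rows, never from a script. Its argument "rows" is a list of rows, each a list of 3 entries, a list of its own where there are three numbers: the shift along the tool's x, y, z in cm, then the turn about the tool's x in degrees, then the finger opening in cm, from 0 to 8.54. A call has 1 to 12 rows; each row is the pose to reach, as a shift and turn from the pose commanded when the call began, along the tool's axes at that moment; what a row does not reach only later rows make up. A row lasts 1/12 s, in which the tool goes at most 41.7 mm and 7.16 degrees, less where a joint would pass 70% of its speed; a pose out of reach is approached as far as the arm can. A call with a gripper value outside its range is refused whole. The fingers move at their own pace and stop on an object; "squeeze" is the grip in N (left out, the last holds). Time passes only in rows, so rows that repeat a pose let the fingers close. It gives the time, the measured TCP pose, the force and the opening at its end, in the units of the state.
- bot.get_obs(): the state, without advancing time (a new reading comes with each control period).
- bot.camera(name): name is "scene" or "side" or "wrist"; returns (picture, depth): 400x640x3 uint8, blue, green, red; 400x640 float32, m along the optical axis (not along the pixel's ray), 0 where there is no reading.
- bot.camera_model(name): a dict with "fx", "fy", "cx", "cy" (pixels), "origin" and "attitude" of the camera in the world; the wrist camera has in their place "mount" (4x4, takes a point from camera to tool coordinates, whose origin is the TCP and whose axes are the tool frame's). Camera axes: x right, y down, z forward; pixel columns grow to the right and rows downward; lengths in m; the calibration is good to about 2 mm. A picture is of the moment at which its call begins: read the wrist's pose just before it. camera_model takes no time and is no camera call.
- bot.job_done(): hands the job in, once; it reports no verdict.
The state is a dict: "time": time; "q": joint angles; "qd": joint speeds; "joint_efforts": joint torques, N m; "ee_pos": TCP position; "tcp_rot": TCP orientation; "wrist_force": force on the tool from outside, world axes, zero at the start; "torque": the same for the moment, N m; "opening": finger opening in m.
Only numpy, scipy, OpenCV 4.12 (cv2) and the standard library are available. Lean on these libraries where they do the work, as an engineer would, in place of code of your own. Each camera call takes 0.05 s, during which the arm holds its last target.

TASK

Reach beneath the lip along the bottom of the sweet case's sliding window and push the window up its slope, from beneath the lip only, until the pointer clamped on the guide rail points at the end of the lip; the window is counterweighted and stays where you leave it. Do not overshoot, do not pinch the lip or press on its top, and leave the pointer, the case and everything on the table and in the case where they are. Then take the hand away.

Things in the scene. Friction and masses are not known exactly. Their poses are not given: they have to be found in the camera images.
- hood: Fixed sweet case: white base plate 295 deep x 440 wide x 12 mm, aluminium guide rails left and right sloping 50 degrees from horizontal, up and away from the robot, white columns 341 mm tall at the back (hidden counterweights), clear sides, open back, open gap under the lip. Origin: on the underside, 170 mm behind its front edge, mid-width; x to the back, y left, z up. Its place and yaw vary.
- sash (a joint): Travel of the sliding window up its slope, m: 0 fully down, 0.20 fully up; starts at 0 to 0.04. A clear pane 358 wide x 150 mm along the slope, 5 mm thick, about 0.8 kg, balanced by hidden counterweights: 1 to 6 N along the slope pushes it up and it stays where it is left.
- lip_mid (a point): Middle of the lip, the aluminium bar that is the window's bottom edge: 310 mm long along y, 16 mm thick along z, standing 38 mm proud of the pane, black rubber on top. Front edge 20 mm along -x from here, underside 8 mm along -z. About 78 mm above the table when down, with free space beneath. Axes: z up the slope (sliding way), y left, x square to the pane, into the case and down.
- pointer_tip (a point): Tip of the dark steel pointer, a 24 mm cone on a 26 mm clamp block on the left (+y) rail, pointing level to the right and ending 3 mm short of the lip's path in y. Axes parallel to lip_mid's: the lip is level with it when both have the same place along that z. It starts 0.09 to 0.17 m up the slope from the fully-down lip. Must not be moved.
- carton_a: Upright white carton 60 x 60 x 90 mm, beside the case on the left; origin at the centre of its underside. Bystander.
- carton_b: Low brown carton 70 x 50 x 50 mm standing on the base inside the case; origin at the centre of its underside. Bystander.
- cards: Block of white cards 85 x 55 x 45 mm on the table in front of the case, to the right; origin at the centre of its underside. Bystander.
- jar: Small amber glass jar with a steel cap, 52 mm across, 60 mm tall, on the table in front of the case, to the left; origin at the centre of its underside. Bystander.
- bowl: Yellow plastic bowl, 120 mm across, 50 mm tall, right of the case; origin at the centre of its underside. Bystander.

How it is judged:
By the outcome, as a careful person would: the job done as asked, in the order asked, and still so for the second after the job is handed in, with the robot touching nothing.
It also fails if it takes over 42 s, if anything falls off the work surface, if the arm or the gripper's body presses on something with over 40 N, if the wrist force passes 120 N, or if a joint passes its speed limit or range.

## Working session

There is one attempt and no reset: what is moved stays moved. The work goes in short steps, Python scripts to look and compute and a tool call to move; the robot and the scene stay as the last step left them, time stands still between calls to the robot, and variables do not carry over. Pictures are saved under pics/ and viewed, and the job is handed in when it is done.

Besides the shell and the picture viewer there is one more tool, called after "Call:" as a command line: name --argument value ..., lists and objects as JSON in quotes. play_rows: Moves the arm, as the interface text tells. Its arguments: {"type":"object","properties":{"rows":{"type":"array"},"squeeze":{"type":"number"}},"required":["rows"]}

```bash
ls; mkdir -p pics; python3 - <<'E'
from workcell import bot
import cv2,numpy as np
print(bot.get_obs())
for n in ["scene","side","wrist"]:
    p,d=bot.camera(n); cv2.imwrite(f"pics/{n}0.png",p); np.save(f"pics/{n}0.npy",d); print(n,bot.camera_model(n))
E
```

```text
pics
{'time': 0.0, 'q': array([-7.05872309e+01,  5.00865613e+00,  1.00356271e+01,  9.50993207e+01,
       -1.16232038e-03,  9.00003346e+01]), 'qd': array([ 0.03071654, -0.0224947 ,  0.02147335, -0.0205471 ,  0.02133388,
       -0.04062079]), 'joint_efforts': array([ 6.90247271e-04, -5.20397723e+01,  4.64793169e+01,  1.65700726e-02,
        1.02415851e-05,  1.30450258e-05]), 'ee_pos': array([ 0.18271172, -0.51848838,  0.20151705]), 'tcp_rot': array([-179.07927155,   89.92764089,  110.33316364]), 'wrist_force': array([ 0.07010214,  0.17043338, -0.18359858]), 'torque': array([-0.02589526, -0.01966124,  0.00700966]), 'opening': 0.08533407610570486}
scene {'fx': 416.09157748778017, 'fy': 416.09157748778017, 'cx': 315.69242141786344, 'cy': 198.0077072524744, 'origin': array([1.11216391, 0.2587631 , 1.14281041]), 'attitude': array([-149.56524268,   -0.7428111 ,  114.41825279])}
side {'fx': 451.8086391691236, 'fy': 451.8086391691236, 'cx': 314.70390335702535, 'cy': 200.93269206121022, 'origin': array([ 0.98584113, -0.85694086,  0.847797  ]), 'attitude': array([-127.67909009,    0.74662563,   26.12041947])}
wrist {'fx': 281.90707654906146, 'fy': 281.90707654906146, 'cx': 319.26318752385356, 'cy': 197.6437633735731, 'mount': array([[ 3.65755466e-04, -2.72404025e-01,  9.62182890e-01,
        -1.72683879e-01],
       [ 6.28881590e-04, -9.62182701e-01, -2.72404210e-01,
         6.90662353e-02],
       [ 9.99999735e-01,  7.04732434e-04, -1.80613707e-04,
         1.87409869e-04],
       [ 0.00000000e+00,  0.00000000e+00,  0.00000000e+00,
         1.00000000e+00]])}
```

View pics/scene0.png

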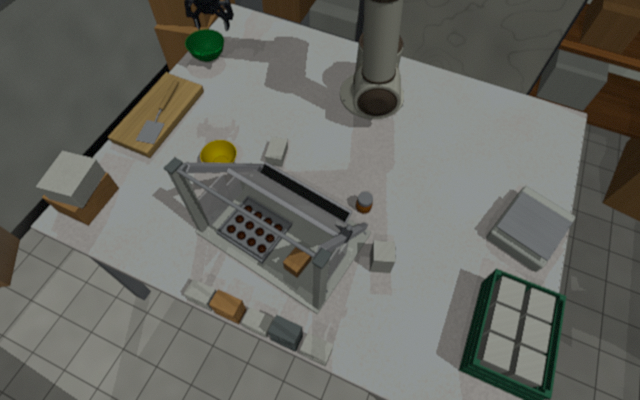

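View pics/side0.png

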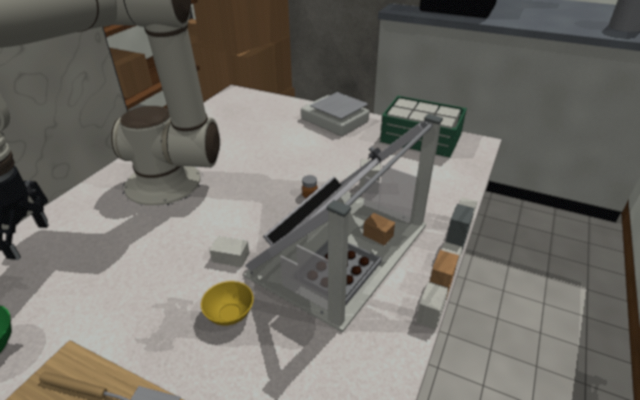

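View pics/wrist0.png

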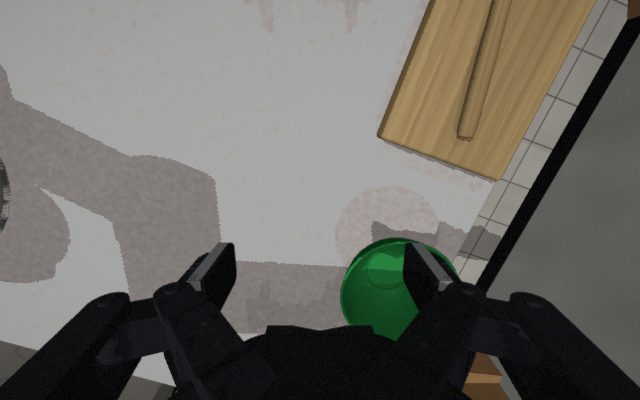

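The scene view shows the case centred at about (270,225) with its black lip top from (262,168) to (347,216), and the pointer on the rail near (350,232). I'll enlarge the crops and find the geometry.

```bash
cat > h.py <<'E'
import numpy as np,cv2
from scipy.spatial.transform import Rotation as R
def cm(m,T=None):
    if 'mount' in m:
        M=T@m['mount']; return M[:3,:3],M[:3,3]
    return R.from_euler('xyz',m['attitude'],degrees=True).as_matrix(),np.array(m['origin'])
def tool(o):
    T=np.eye(4);T[:3,:3]=R.from_euler('xyz',o['tcp_rot'],degrees=True).as_matrix();T[:3,3]=o['ee_pos'];return T
def unproj(m,u,v,z,T=None):
    A,o=cm(m,T);u=np.asarray(u,float);v=np.asarray(v,float);z=np.asarray(z,float)
    return np.stack([(u-m['cx'])/m['fx']*z,(v-m['cy'])/m['fy']*z,z],-1)@A.T+o
def proj(m,p,T=None):
    A,o=cm(m,T);c=(np.atleast_2d(p)-o)@A
    return np.stack([m['fx']*c[:,0]/c[:,2]+m['cx'],m['fy']*c[:,1]/c[:,2]+m['cy']],-1)
def crop(src,dst,x0,y0,w,h,k):
    cv2.imwrite(dst,cv2.resize(cv2.imread(src)[y0:y0+h,x0:x0+w],None,fx=k,fy=k,interpolation=cv2.INTER_CUBIC))
E
python3 -c "
from h import *
crop('pics/scene0.png','pics/scene0c.png',150,130,260,190,3)
crop('pics/side0.png','pics/side0c.png',190,100,260,230,2.6)
crop('pics/side0.png','pics/side0d.png',340,110,110,100,6)
crop('pics/scene0.png','pics/scene0d.png',310,180,100,90,6)
"
```

```text
(no output)
```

View pics/scene0c.png

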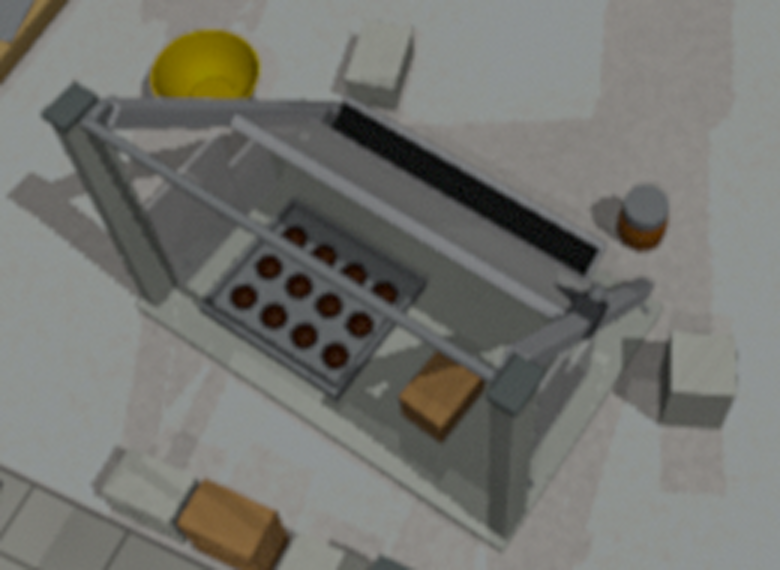

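View pics/side0c.png

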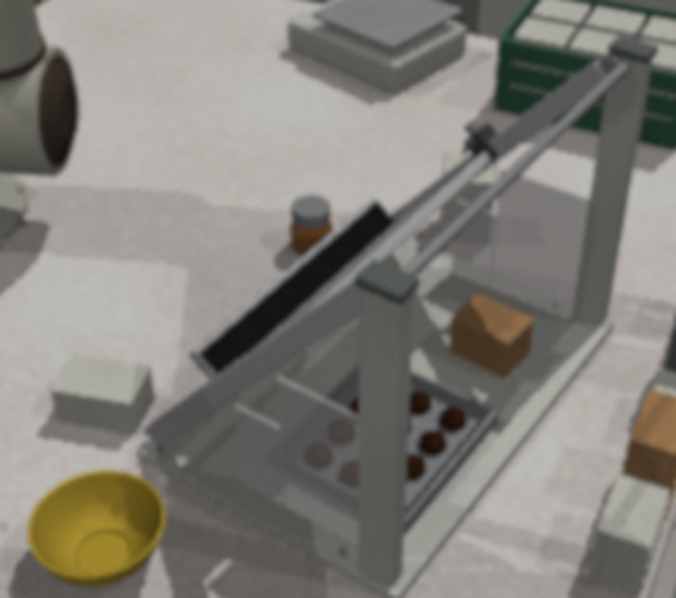

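View pics/side0d.png

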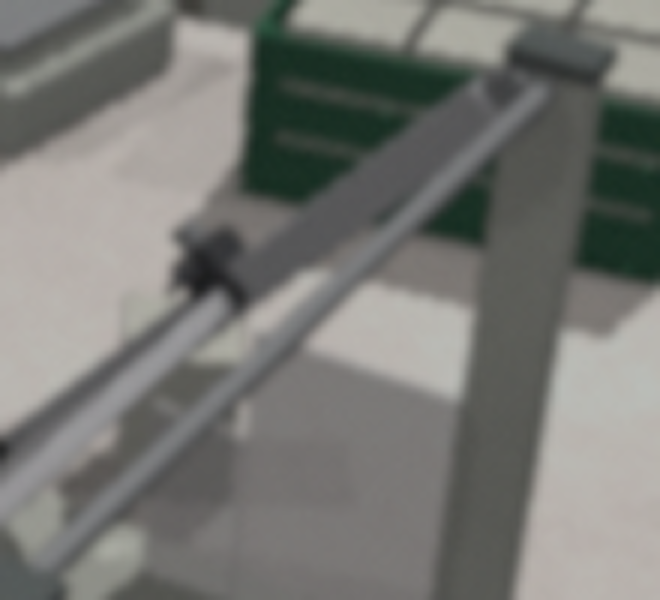

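View pics/scene0d.png

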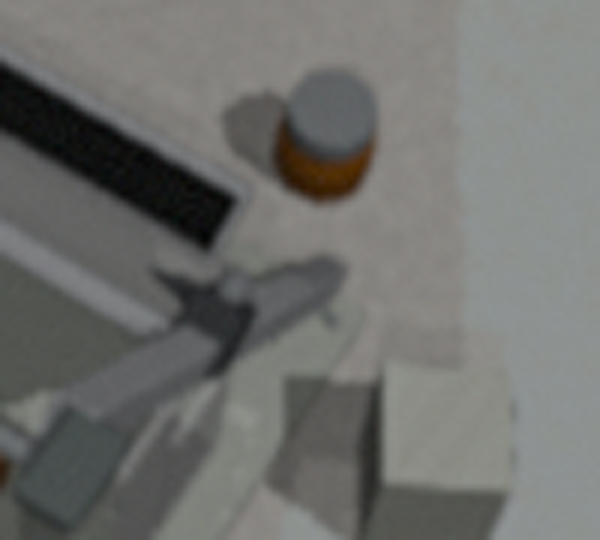

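```bash
cat >> h.py <<'E'
def rayz(m,u,v,z,T=None):
    a,b=unproj(m,u,v,1.,T),cm(m,T)[1]; d=a-b; return b+d*(z-b[2])/d[2]
E
python3 - <<'E'
from h import *
from workcell import bot
S=bot.camera_model('scene');D=bot.camera_model('side')
ds=np.load('pics/scene0.npy');dd=np.load('pics/side0.npy')
for n,m,u,v in [('BL',S,317.7,311.5),('BR',S,196.7,231.7),('FL',S,368.3,231.7),('FR',D,249.6,275),('BR',D,341.9,326),('BL',D,424.6,225.5)]:
    print(n,rayz(m,u,v,.012).round(4))
def pt(m,d,u,v): 
    z=d[v,u]; return unproj(m,u,v,z).round(4)
for n,u,v in [('lipR top',265,170),('lipL top',344,216),('lip mid',304,192),('lip edge',306,188),('tip',337,225),('block',345,233),('railL',358,227),('jar',365,198),('cards',276,147),('cartonA',383,243),('bowl',218,153),('colL',322,256),('colR',174,165)]:
    print(n,pt(S,ds,u,v))
for n,u,v in [('lipR',272,238),('lipL',336,182),('pane?',330,220),('tip',378,158)]: print('side',n,pt(D,dd,u,v))
E
```

```text
BL [0.8245 0.1502 0.012 ]
BR [ 0.7576 -0.2778  0.012 ]
FL [0.5417 0.1901 0.012 ]
FR [ 0.4856 -0.2316  0.012 ]
BR [ 0.7549 -0.2732  0.012 ]
BL [0.8293 0.14   0.012 ]
lipR top [ 0.5213 -0.1634  0.0958]
lipL top [0.5671 0.1147 0.0968]
lip mid [ 0.5447 -0.0216  0.1004]
lip edge [ 0.5329 -0.0207  0.106 ]
tip [0.618  0.1125 0.1298]
block [0.6695 0.1508 0.2105]
railL [0.5796 0.1631 0.0902]
jar [0.465  0.1439 0.061 ]
cards [ 0.398  -0.1931  0.0472]
cartonA [0.5955 0.244  0.0881]
bowl [ 0.4795 -0.3721  0.0122]
colL [0.7994 0.1425 0.3394]
colR [ 0.737  -0.2626  0.342 ]
side lipR [ 0.5209 -0.169   0.0991]
side lipL [0.5657 0.1165 0.0978]
side pane? [ 0.7245 -0.2758  0.3113]
side tip [0.678  0.1364 0.1973]
```

```bash
python3 - <<'E'
from h import *
from workcell import bot
for name,box in [('scene',(255,160,355,222)),('side',(262,170,345,245))]:
    m=bot.camera_model(name);d=np.load(f'pics/{name}0.npy');p=cv2.imread(f'pics/{name}0.png')
    x0,y0,x1,y1=box
    v,u=np.where(p[y0:y1,x0:x1].max(2)<45);u+=x0;v+=y0
    P=unproj(m,u,v,d[v,u]); ok=(d[v,u]>0)&(P[:,2]>.07)&(P[:,2]<.13); P=P[ok]
    c=np.median(P,0); U,s,V=np.linalg.svd(P-c,full_matrices=False)
    print(name,len(P),c.round(4)); print(V.round(3)); y=V[0]*np.sign(V[0][1]); print('yaw',np.degrees(np.arctan2(-y[0],y[1])))
    for yaw in [-9]:
        a=np.radians(yaw);k=np.radians(50)
        h=np.array([np.cos(a),np.sin(a),0]);es=h*np.cos(k)+[0,0,np.sin(k)];en=h*np.sin(k)-[0,0,np.cos(k)];ey=np.array([-np.sin(a),np.cos(a),0])
        for e in (en,ey,es): q=P@e; print(np.percentile(q,[1,10,50,90,99]).round(4))
    # pointer pixels
    if name=='scene': bx=(332,220,354,242)
    else: bx=(366,145,384,162)
    x0,y0,x1,y1=bx
    g=p[y0:y1,x0:x1].max(2); v,u=np.mgrid[y0:y1,x0:x1]
    P=unproj(m,u,v,d[y0:y1,x0:x1])
    S=(P@es*1000).round(0).astype(int);Y=(P@ey*1000).astype(int)
    print(g);
    N=(P@en*1000).astype(int)
    k2=(P[...,2]>.12)&(g<75)&(N>240)
    for r,c2 in zip(*np.where(k2)): print((u[r,c2],v[r,c2],g[r,c2],N[r,c2],Y[r,c2],S[r,c2]),end=' ')
    print()
E
```

```text
scene 884 [ 0.5441 -0.0188  0.0971]
[[ 0.159  0.987 -0.   ]
 [-0.742  0.12   0.66 ]
 [ 0.651 -0.105  0.751]]
yaw -9.158932304261185
[0.3382 0.3409 0.352  0.3631 0.3658]
[-0.0877 -0.0576  0.066   0.1814  0.2061]
[0.4165 0.4187 0.4214 0.4244 0.4269]
[[100  99  98 100 104 102  99  92  79  66  48  25  20  52  95 105 110 118
  119 118 119 122]
 [ 99 101 100 101 108 109 105 102  97  90  78  55  47  76  99 106 114 119
  118 119 116 118]
 [101  99 101 101 110 112 112 111 105  99  93  84  81  92  98 109 115 118
  119 120 119 119]
 [ 99 101  99  98 106 112 113 113 113 107 102  97  98 100  99 101 106 111
  116 119 122 120]
 [100 100  92  86  92 102 110 111 112 112 108 105 102 103  98  87  92  96
  107 115 118 116]
 [ 98 100  91  77  65  77  87  91  94 100 109 108 104 104  94  78  84  90
   95 100 103  99]
 [ 96  99  98  85  65  53  56  61  63  77  90  96  92  85  79  80  91  97
   95  88  82  80]
 [ 98  98  99  95  85  66  49  45  48  52  60  68  64  58  69  83 100 103
   98  90  88  90]
 [ 96  95  99 100  94  85  64  48  38  40  43  48  45  42  67  87  98 102
   94  89  93 100]
 [100  97  97  
[... 21458 characters left out ...]
int64(159), np.uint8(72), np.int64(363), np.int64(240), np.int64(552)) (np.int64(378), np.int64(159), np.uint8(67), np.int64(372), np.int64(241), np.int64(565)) (np.int64(379), np.int64(159), np.uint8(47), np.int64(373), np.int64(242), np.int64(567)) (np.int64(380), np.int64(159), np.uint8(52), np.int64(375), np.int64(240), np.int64(572)) (np.int64(381), np.int64(159), np.uint8(73), np.int64(376), np.int64(243), np.int64(572)) (np.int64(379), np.int64(160), np.uint8(59), np.int64(375), np.int64(238), np.int64(568)) (np.int64(380), np.int64(160), np.uint8(61), np.int64(377), np.int64(242), np.int64(567)) (np.int64(379), np.int64(161), np.uint8(73), np.int64(378), np.int64(245), np.int64(560))
```

```bash
python3 - <<'E'
from h import *
from workcell import bot
o=bot.get_obs();T=tool(o);print(T.round(4))
a=np.radians(-9.2);h=np.array([np.cos(a),np.sin(a),0]);ey=np.array([-h[1],h[0],0])
A=T[:3,:3]
for s,n in((1,'y=+h'),(-1,'y=-h')):
    # turn about x by t: new y = cos t*y + sin t*z
    v=A.T@(s*h); print(n,np.degrees(np.arctan2(v[2],v[1])))
L=0.0592*ey
def W(hh,z,yy=.0592): return hh*h+yy*ey+[0,0,z]
for n,p in [('pre',W(.40,.2)),('low',W(.46,.083))]:
    print(n,p.round(4),(A.T@(p-T[:3,3])*100).round(2))
E
```

```text
[[-3.000e-04  9.432e-01  3.324e-01  1.827e-01]
 [ 1.000e-03  3.324e-01 -9.431e-01 -5.185e-01]
 [-1.000e+00  0.000e+00 -1.000e-03  2.016e-01]
 [ 0.000e+00  0.000e+00  0.000e+00  1.000e+00]]
y=+h 28.612437415913877
y=-h -151.3875625840861
pre [ 0.4043 -0.0055  0.2   ] [  0.21  37.95 -41.02]
low [ 0.4635 -0.0151  0.083 ] [ 11.9   43.22 -38.14]
```

Call:
play_rows --rows '[[[0,20,-21],15,0],[[0,38,-41],28.6,0],[[0,38,-41],28.6,0],[[0,38,-41],28.6,0],[[0,38,-41],28.6,0],[[0,38,-41],28.6,0],[[0,38,-41],28.6,0],[[0,38,-41],28.6,0],[[0,38,-41],28.6,0],[[0,38,-41],28.6,0],[[0,38,-41],28.6,0],[[0,38,-41],28.6,0]]'

```text
time: 1.15
ee_pos: [0.3794, -0.0634, 0.2023]
tcp_rot: [83.5, 90.0, -15.7]
wrist_force: [1.0, -0.9, -0.0]
opening: -0.0002
```

```bash
cat > look.py <<'E'
from h import *
from workcell import bot
import sys
o=bot.get_obs();T=tool(o);p,d=bot.camera('wrist');n=sys.argv[1];cv2.imwrite(f'pics/{n}.png',p);np.save(f'pics/{n}.npy',d);np.save(f'pics/{n}_T.npy',T)
a=np.radians(-9.2);h=np.array([np.cos(a),np.sin(a),0]);ey=np.array([-h[1],h[0],0])
t=T[:3,3];print('t',o['time'],'q',o['q'].round(1));print('h,y,z',(t@h).round(4),(t@ey).round(4),t[2].round(4),'F h,y,z',o['wrist_force']@h,o['wrist_force']@ey,o['wrist_force'][2]);print(T[:3,:3].round(3),'ycol.h',T[:3,1]@h)
print((t@h)*np.cos(np.radians(50))+t[2]*np.sin(np.radians(50)))
E
python3 look.py w1
```

```text
t 1.15 q [ -9.5 -17.5 -10.4  97.1  -0.  179.7]
h,y,z 0.3846 -0.0019 0.2023 F h,y,z 1.099503106340481 -0.7247605311111933 -0.0321374605214648
[[ 0.001  0.987 -0.16 ]
 [-0.    -0.16  -0.987]
 [-1.     0.001  0.   ]] ycol.h 0.9999997246837347
0.4022207556449237
```

View pics/w1.png

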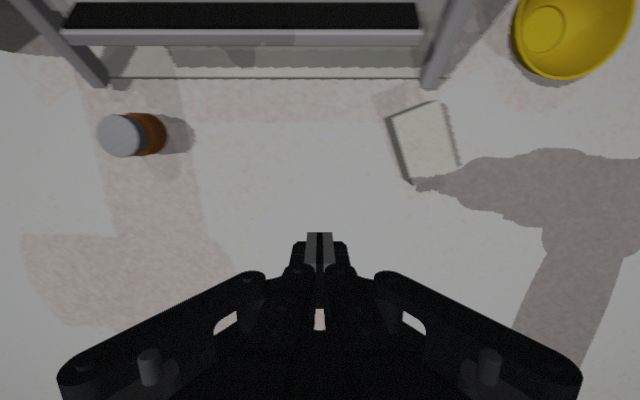

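```bash
python3 - <<'E'
from h import *
from workcell import bot
m=bot.camera_model('wrist');T=np.load('pics/w1_T.npy');d=np.load('pics/w1.npy');p=cv2.imread('pics/w1.png')
a=np.radians(-9.2);k=np.radians(50);h=np.array([np.cos(a),np.sin(a),0]);ey=np.array([-h[1],h[0],0]);z=np.array([0,0,1]);es=h*np.cos(k)+z*np.sin(k);en=h*np.sin(k)-z*np.cos(k)
for u in (120,240,380):
    for v in range(4,52,3):
        P=unproj(m,u,v,d[v,u],T); print(u,v,p[v,u].max(),'h %.4f y %.4f z %.4f  n %.4f s %.4f'%(P@h,P@ey,P[2],P@en,P@es))
E
```

```text
120 4 16 h 0.5512 y 0.1756 z 0.0865  n 0.3667 s 0.4206
120 7 19 h 0.5474 y 0.1732 z 0.0911  n 0.3608 s 0.4216
120 10 10 h 0.5444 y 0.1722 z 0.0934  n 0.3570 s 0.4214
120 13 18 h 0.5411 y 0.1708 z 0.0963  n 0.3526 s 0.4216
120 16 20 h 0.5383 y 0.1702 z 0.0980  n 0.3494 s 0.4211
120 19 18 h 0.5352 y 0.1689 z 0.1009  n 0.3451 s 0.4213
120 22 18 h 0.5322 y 0.1677 z 0.1034  n 0.3412 s 0.4213
120 25 9 h 0.5292 y 0.1665 z 0.1060  n 0.3373 s 0.4213
120 28 36 h 0.5271 y 0.1673 z 0.1055  n 0.3360 s 0.4196
120 31 128 h 0.5250 y 0.1681 z 0.1049  n 0.3347 s 0.4178
120 34 120 h 0.5222 y 0.1674 z 0.1067  n 0.3315 s 0.4174
120 37 95 h 0.5205 y 0.1692 z 0.1045  n 0.3316 s 0.4146
120 40 93 h 0.5189 y 0.1716 z 0.1014  n 0.3323 s 0.4112
120 43 94 h 0.5169 y 0.1730 z 0.1000  n 0.3317 s 0.4088
120 46 85 h 0.5338 y 0.2290 z 0.0129  n 0.4006 s 0.3530
120 49 81 h 0.5306 y 0.2294 z 0.0132  n 0.3980 s 0.3511
240 4 19 h 0.5508 y 0.0683 z 0.0879  n 0.3655 s 0.4214
240 7 19 h 0.5484 y 0.0684 z 0.0882  n 0.3635 s 0.4201
240 10 19 h 0.5442 y 0.0672 z 0.0941  n 0.3564 s 0.4219
240 13 19 h 0.5415 y 0.0670 z 0.0954  n
[... 907 characters left out ...]
 s 0.4209
380 16 20 h 0.5384 y -0.0543 z 0.0985  n 0.3491 s 0.4215
380 19 20 h 0.5355 y -0.0541 z 0.1004  n 0.3457 s 0.4211
380 22 19 h 0.5322 y -0.0536 z 0.1038  n 0.3410 s 0.4216
380 25 22 h 0.5297 y -0.0536 z 0.1046  n 0.3386 s 0.4207
380 28 26 h 0.5275 y -0.0537 z 0.1047  n 0.3368 s 0.4192
380 31 135 h 0.5250 y -0.0537 z 0.1052  n 0.3346 s 0.4181
380 34 135 h 0.5221 y -0.0534 z 0.1077  n 0.3308 s 0.4181
380 37 111 h 0.5205 y -0.0540 z 0.1053  n 0.3310 s 0.4152
380 40 107 h 0.5189 y -0.0547 z 0.1021  n 0.3319 s 0.4118
380 43 106 h 0.5168 y -0.0551 z 0.1009  n 0.3310 s 0.4095
380 46 100 h 0.5151 y -0.0558 z 0.0981  n 0.3315 s 0.4062
380 49 110 h 0.5306 y -0.0723 z 0.0139  n 0.3976 s 0.3517
```

```bash
python3 - <<'E'
from h import *
from workcell import bot
m=bot.camera_model('wrist');T=np.load('pics/w1_T.npy');d=np.load('pics/w1.npy')
a=np.radians(-9.2);k=np.radians(50);h=np.array([np.cos(a),np.sin(a),0]);ey=np.array([-h[1],h[0],0]);z=np.array([0,0,1]);es=h*np.cos(k)+z*np.sin(k);en=h*np.sin(k)-z*np.cos(k)
r=[];A,o=cm(m,T)
# subpixel: intersect pixel ray with front plane n=.3315 at the depth-jump row
for u in range(90,410,4):
    col=d[36:54,u]; j=np.argmax(np.diff(col)>.03)+36
    q=unproj(m,u,j+.5,1.,T)-o; t=(.3315-o@en)/(q@en); r.append(((o+q*t)@es))
r=np.array(r);print(r.mean(),r.std(),r.min(),r.max()); print(np.array(r[::8]).round(4))
E
python3 -c "
from h import *
crop('pics/w1.png','pics/w1c.png',60,0,160,60,5)"
```

```text
0.4062276936217188 0.00042394742147051543 0.40568282626968505 0.40666359503291405
[0.4065 0.4065 0.4066 0.4066 0.4066 0.4066 0.4057 0.4057 0.4057 0.4058]
```

View pics/w1c.png

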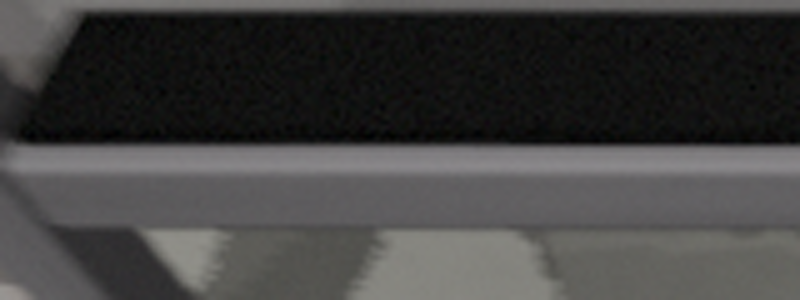

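Call:
play_rows --rows '[[[2,1,0],-1,0],[[5,2,0],-1,0],[[8,3,0],-1,0],[[10,4,0],-1,0],[[12,5,0],-1,0],[[12,6,0],-1,0],[[12,7,0],-1,0],[[12,8,0],-1,0],[[12,9,0],-1,0],[[12,9,0],-1,0]]'

```text
time: 2.03
ee_pos: [0.4703, -0.0803, 0.0833]
tcp_rot: [89.1, 89.9, -9.1]
wrist_force: [1.0, 0.5, -0.8]
opening: 0.0001
```

```bash
python3 look.py w2
```

```text
t 2.0333 q [ -9.7  -5.8 -13.8  81.9   0.  178.5]
h,y,z 0.4771 -0.004 0.0833 F h,y,z 0.8904931674791103 0.6520143014879364 -0.8266609066669721
[[ 0.002  0.99  -0.143]
 [-0.    -0.143 -0.99 ]
 [-1.     0.002  0.   ]] ycol.h 0.9998433411525799
0.3704673952227857
```

View pics/w2.png

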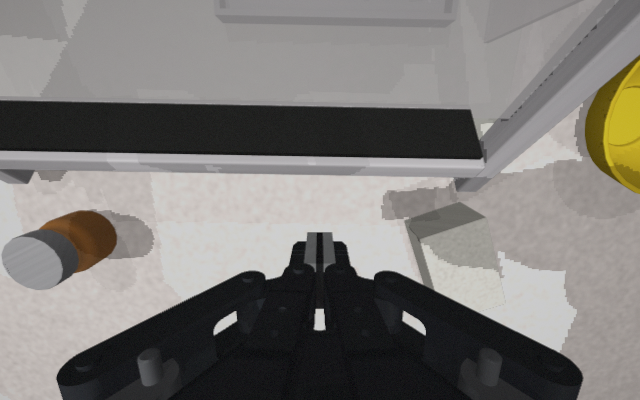

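Call:
play_rows --rows '[[[0,0.8,0],0,0],[[0,1.6,0],0,0],[[0,2.1,0],0,0],[[0,2.4,0],0,0],[[0,2.6,0],0,0],[[0,2.7,0],0,0],[[0,2.7,0],0,0]]'

```text
time: 2.67
ee_pos: [0.4948, -0.0837, 0.0821]
tcp_rot: [-93.4, 90.0, 168.4]
wrist_force: [-0.9, 1.0, 0.9]
opening: -0.0001
```

```bash
python3 look.py w3
```

```text
t 2.6667 q [ -9.6  -2.3 -10.6  81.7   0.  178.6]
h,y,z 0.5018 -0.0035 0.0821 F h,y,z -0.9926473613915698 0.8102855485837409 0.8711526312983205
[[-0.     0.99  -0.142]
 [ 0.    -0.142 -0.99 ]
 [-1.    -0.    -0.   ]] ycol.h 0.9998432588936157
0.3854492289094264
```

View pics/w3.png

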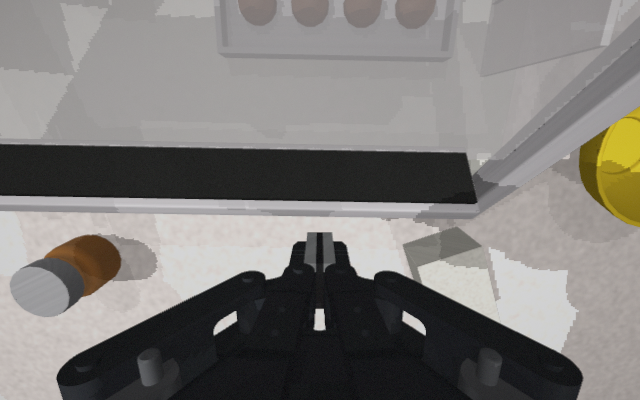

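Call:
play_rows --rows '[[[-0.23,0.19,0],0,0],[[-0.46,0.39,0],0,0],[[-0.77,0.64,0],0,0],[[-1.15,0.96,0],0,0],[[-1.53,1.29,0],0,0],[[-1.92,1.61,0],0,0],[[-2.3,1.93,0],0,0],[[-2.68,2.25,0],0,0],[[-2.91,2.44,0],0,0],[[-3.06,2.57,0],0,0],[[-3.06,2.57,0],0,0],[[-3.06,2.57,0],0,0]]'

```text
time: 3.72
ee_pos: [0.5202, -0.0873, 0.1127]
tcp_rot: [-102.6, 90.0, 159.2]
wrist_force: [0.2, 0.8, 0.0]
opening: -0.0001
```

```bash
python3 look.py w4;python3 - <<'E'
from workcell import bot
import cv2
p,d=bot.camera('side');cv2.imwrite('pics/side4.png',cv2.resize(p[80:340,180:460],None,fx=2.3,fy=2.3))
E
```

```text
t 3.7167 q [ -9.5   1.   -3.9  85.    0.  178.7]
h,y,z 0.5274 -0.003 0.1127 F h,y,z 0.08208386890762229 0.8637679709243636 0.028112309775036273
[[-0.     0.99  -0.142]
 [ 0.    -0.142 -0.99 ]
 [-1.    -0.    -0.   ]] ycol.h 0.9998437881419042
0.42535005177245744
```

View pics/w4.png

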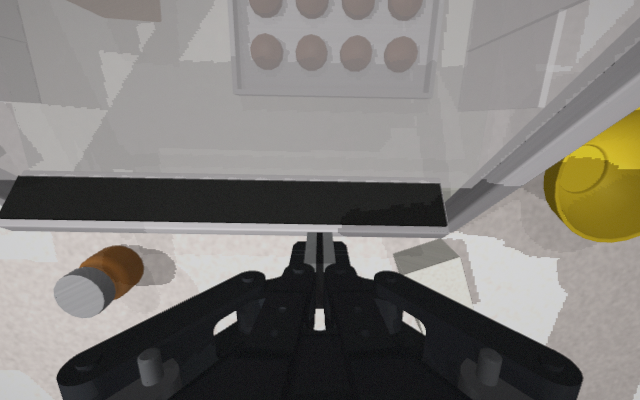

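View pics/side4.png

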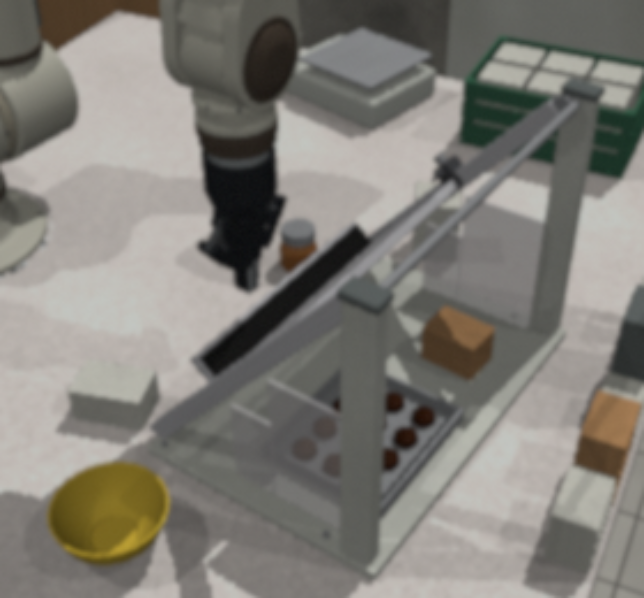

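```bash
cat > lip.py <<'E'
from h import *
from workcell import bot
import sys
n=sys.argv[1];us=[int(x) for x in sys.argv[2].split(',')]
m=bot.camera_model('wrist');T=np.load(f'pics/{n}_T.npy');d=np.load(f'pics/{n}.npy');p=cv2.imread(f'pics/{n}.png')
a=np.radians(-9.2);k=np.radians(50);h=np.array([np.cos(a),np.sin(a),0]);ey=np.array([-h[1],h[0],0]);z=np.array([0,0,1]);es=h*np.cos(k)+z*np.sin(k);en=h*np.sin(k)-z*np.cos(k)
v0,v1,st=[int(x) for x in sys.argv[3].split(',')]
for u in us:
    for v in range(v0,v1,st):
        P=unproj(m,u,v,d[v,u],T); print(u,v,p[v,u].max(),'h %.4f y %.4f z %.4f  n %.4f s %.4f'%(P@h,P@ey,P[2],P@en,P@es))
E
python3 lip.py w4 200,319 190,250,4
```

```text
200 190 33 h 0.5459 y 0.0815 z 0.0921  n 0.3589 s 0.4215
200 194 37 h 0.5434 y 0.0811 z 0.0938  n 0.3560 s 0.4211
200 198 39 h 0.5410 y 0.0807 z 0.0954  n 0.3531 s 0.4208
200 202 38 h 0.5966 y -0.0019 z 0.2854  n 0.2736 s 0.6021
200 206 36 h 0.5363 y 0.0796 z 0.0991  n 0.3471 s 0.4206
200 210 34 h 0.5341 y 0.0789 z 0.1013  n 0.3440 s 0.4209
200 214 37 h 0.5318 y 0.0785 z 0.1030  n 0.3411 s 0.4208
200 218 34 h 0.5302 y 0.0772 z 0.1065  n 0.3377 s 0.4224
200 222 112 h 0.5266 y 0.0783 z 0.1047  n 0.3361 s 0.4187
200 226 189 h 0.5246 y 0.0775 z 0.1071  n 0.3331 s 0.4193
200 230 171 h 0.5207 y 0.0788 z 0.1048  n 0.3316 s 0.4150
200 234 204 h 0.4728 y 0.1253 z 0.0018  n 0.3611 s 0.3053
200 238 211 h 0.4680 y 0.1259 z 0.0015  n 0.3575 s 0.3020
200 242 212 h 0.4629 y 0.1267 z 0.0008  n 0.3541 s 0.2981
200 246 211 h 0.4580 y 0.1273 z 0.0005  n 0.3505 s 0.2948
319 190 38 h 0.5471 y -0.0026 z 0.0907  n 0.3608 s 0.4211
319 194 35 h 0.5448 y -0.0027 z 0.0931  n 0.3575 s 0.4215
319 198 39 h 0.5425 y -0.0027 z 0.0955  n 0.3542 s 0.4219
319 202 37 h 0.5402 y -0.0027 z 0.0976  n 0.3511 s 0.4220
319 206 39 h 0.5378 y -0.0028 z 0.0991  n 0.3483 s 0.4216
319 210 37 h 0.5354 y -0.0028 z 0.1007  n 0.3454 s 0.4213
319 214 36 h 0.5336 y -0.0029 z 0.1039  n 0.3420 s 0.4226
319 218 33 h 0.5305 y -0.0029 z 0.1032  n 0.3400 s 0.4201
319 222 36 h 0.5286 y -0.0030 z 0.1059  n 0.3368 s 0.4209
319 226 187 h 0.5253 y -0.0030 z 0.1051  n 0.3349 s 0.4182
319 230 202 h 0.5228 y -0.0031 z 0.1060  n 0.3323 s 0.4172
319 234 23 h 0.5386 y -0.0028 z 0.1500  n 0.3162 s 0.4611
319 238 20 h 0.5388 y -0.0028 z 0.1554  n 0.3129 s 0.4654
319 242 19 h 0.5387 y -0.0028 z 0.1599  n 0.3099 s 0.4688
319 246 21 h 0.5386 y -0.0028 z 0.1642  n 0.3071 s 0.4720
```

```bash
python3 - <<'E'
from h import *
from workcell import bot
m=bot.camera_model('wrist');M=m['mount'];d=np.load('pics/w1.npy');p=cv2.imread('pics/w1.png')
for u in (298,311,328,340):
    for v in range(228,275,4):
        z=float(d[v,u]);c=np.array([(u-m['cx'])/m['fx']*z,(v-m['cy'])/m['fy']*z,z,1]);t=(M@c)*1000
        print(u,v,p[v,u].max(),t[:3].round(0))
E
python3 -c "
from h import *
crop('pics/w1.png','pics/w1f.png',270,220,100,75,8)"
```

```text
298 228 159 [202. -82. -30.]
298 232 159 [201. -88. -30.]
298 236 158 [201. -94. -30.]
298 240 158 [ 200. -100.  -30.]
298 244 14 [-40.   7. -11.]
298 248 15 [-45.   7. -10.]
298 252 15 [-51.   8. -10.]
298 256 17 [-54.   7. -10.]
298 260 10 [-58.   7.  -9.]
298 264 13 [-72.  13.  -8.]
298 268 9 [-76.  14.  -8.]
298 272 31 [-78.  13.  -8.]
311 228 158 [201. -82. -12.]
311 232 87 [-35.  11.  -4.]
311 236 56 [-40.  11.  -4.]
311 240 59 [-45.  11.  -4.]
311 244 57 [-49.  11.  -4.]
311 248 59 [-53.  11.  -4.]
311 252 58 [-58.  11.  -4.]
311 256 58 [-62.  11.  -3.]
311 260 58 [-65.  11.  -3.]
311 264 78 [-67.  10.  -3.]
311 268 9 [-73.  12.  -3.]
311 272 14 [-76.  12.  -3.]
328 228 158 [201. -82.  13.]
328 232 86 [-35.  11.   5.]
328 236 58 [-40.  11.   5.]
328 240 59 [-45.  11.   4.]
328 244 58 [-49.  11.   4.]
328 248 56 [-54.  11.   4.]
328 252 56 [-58.  11.   4.]
328 256 60 [-62.  11.   4.]
328 260 59 [-65.  11.   4.]
328 264 79 [-68.  11.   4.]
328 268 14 [-73.  12.   4.]
328 272 14 [-75.  12.   4.]
340 228 158 [201. -82.  30.]
340 232 159 [200. -87.  30.]
340 236 159 [202. -94.  30.]
340 240 158 [ 201. -100.   30.]
340 244 14 [-41.   7.  11.]
340 248 16 [-45.   7.  10.]
340 252 17 [-50.   7.  10.]
340 256 16 [-53.   7.  10.]
340 260 12 [-57.   7.  10.]
340 264 10 [-73.  14.   8.]
340 268 13 [-76.  14.   8.]
340 272 22 [-77.  13.   8.]
```

View pics/w1f.png

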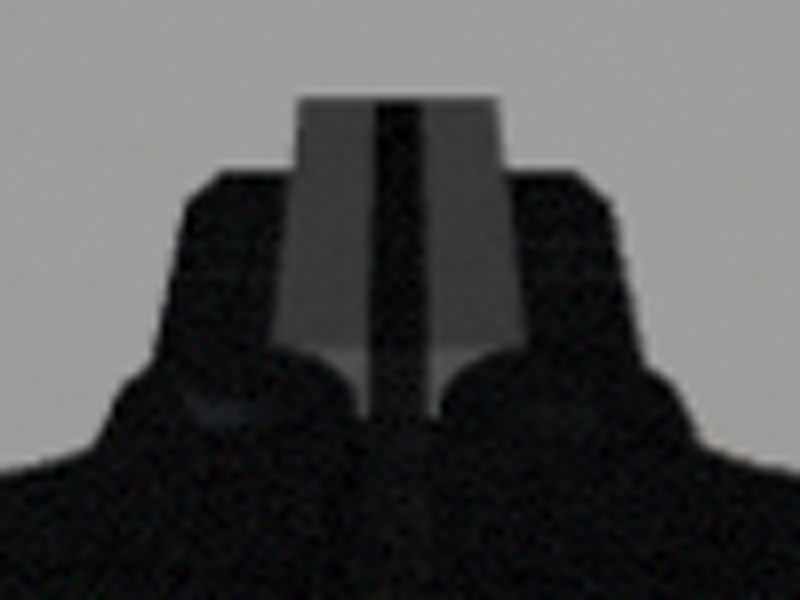

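```bash
python3 - <<'E'
from h import *
from workcell import bot
S=bot.camera_model('side');T=np.load('pics/w4_T.npy')
for x in (0,-.02,-.035): print(x,proj(S,(T@[x,0,0,1])[:3]), proj(S,(T@[x,.011,0.01,1])[:3]))
p,d=bot.camera('side');print(d[196:212:2,280:294:2].round(3)); print((T[:3,3]-S['origin'])@cm(S)[0])
cv2.imwrite('pics/side4f.png',cv2.resize(p[170:230,255:335],None,fx=9,fy=9,interpolation=cv2.INTER_CUBIC))
E
```

```text
0 [[287.5325423  214.52292458]] [[288.61905785 218.12544066]]
-0.02 [[287.14152118 208.43335038]] [[288.23578678 212.01314197]]
-0.035 [[286.84273991 203.78027501]] [[287.9428723  207.34182463]]
[[1.074 1.082 1.091 1.112 1.108 1.119 1.135]
 [1.394 1.113 1.117 1.109 1.114 1.123 1.138]
 [1.391 1.121 1.118 1.114 1.116 1.126 1.143]
 [1.381 1.128 1.12  1.117 1.126 1.128 1.376]
 [1.377 1.134 1.124 1.12  1.129 1.129 1.373]
 [1.362 1.366 1.371 1.137 1.133 1.366 1.368]
 [1.359 1.358 1.353 1.356 1.362 1.356 1.355]
 [1.346 1.352 1.344 1.352 1.349 1.354 1.181]]
[-0.06970658  0.03486497  1.15908929]
```

View pics/side4f.png

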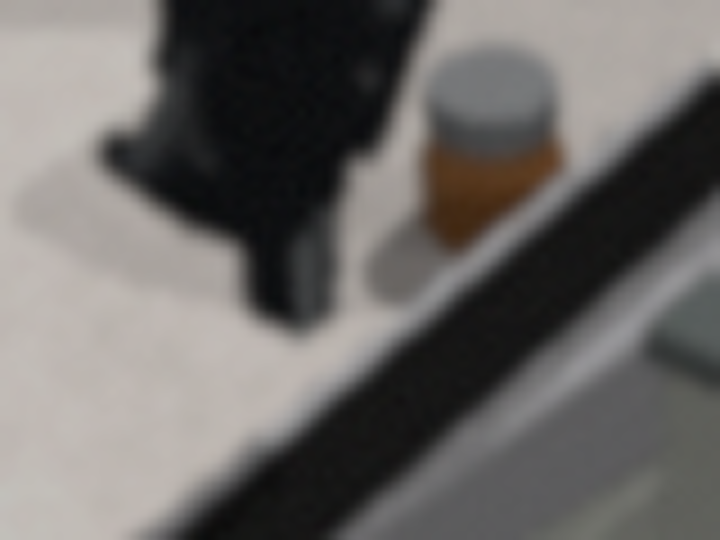

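The fingers visibly end about 34 mm short of the stated TCP (wrist and side views agree), so the tip passed above the lip without touching it: the lip is still at s=0.421. I'll back off, go lower and come in beneath.

Call:
play_rows --rows '[[[0,-2,0],0,0],[[0,-4,0],0,0],[[0,-6,0],0,0],[[1.5,-6.5,0],0,0],[[3.5,-6.5,0],0,0],[[5.5,-6.5,0],0,0],[[6.7,-6.5,0],0,0],[[6.7,-6,0],0,0],[[6.7,-5,0],0,0],[[6.7,-5,0],0,0]]'

```text
time: 4.7
ee_pos: [0.473, -0.0806, 0.0469]
tcp_rot: [89.8, 89.9, -8.4]
wrist_force: [-0.5, 0.3, 0.4]
opening: 0.0002
```

```bash
python3 look.py w5; python3 lip.py w5 319 150,250,5
```

```text
t 4.7 q [ -9.7  -4.9 -17.   77.8   0.  178.5]
h,y,z 0.4798 -0.0039 0.0469 F h,y,z -0.5319833986940105 0.2469182980281379 0.4284499861592616
[[ 0.002  0.99  -0.142]
 [-0.    -0.142 -0.99 ]
 [-1.     0.002  0.   ]] ycol.h 0.9998401240038057
0.3442768785752809
319 150 35 h 0.5359 y -0.0029 z 0.1012  n 0.3455 s 0.4219
319 155 35 h 0.5337 y -0.0029 z 0.1009  n 0.3440 s 0.4204
319 160 40 h 0.5319 y -0.0030 z 0.1028  n 0.3414 s 0.4207
319 165 35 h 0.5303 y -0.0030 z 0.1057  n 0.3383 s 0.4218
319 170 30 h 0.5283 y -0.0030 z 0.1061  n 0.3365 s 0.4209
319 175 186 h 0.5261 y -0.0031 z 0.1054  n 0.3352 s 0.4190
319 180 189 h 0.5240 y -0.0031 z 0.1055  n 0.3336 s 0.4177
319 185 179 h 0.5221 y -0.0031 z 0.1063  n 0.3316 s 0.4170
319 190 148 h 0.5193 y -0.0032 z 0.1037  n 0.3311 s 0.4133
319 195 141 h 0.5162 y -0.0032 z 0.1002  n 0.3310 s 0.4085
319 200 215 h 0.4851 y -0.0037 z 0.0008  n 0.3711 s 0.3124
319 205 218 h 0.4808 y -0.0038 z 0.0007  n 0.3679 s 0.3096
319 210 217 h 0.4767 y -0.0039 z 0.0011  n 0.3644 s 0.3072
319 215 216 h 0.4724 y -0.0039 z 0.0013  n 0.3611 s 0.3046
319 220 216 h 0.4677 y -0.0040 z 0.0002  n 0.3581 s 0.3008
319 225 218 h 0.4636 y -0.0041 z 0.0011  n 0.3544 s 0.2988
319 230 218 h 0.4593 y -0.0042 z 0.0014  n 0.3509 s 0.2963
319 235 18 h 0.4910 y -0.0037 z 0.0858  n 0.3210 s 0.3813
319 240 27 h 0.4907 y -0.0037 z 0.0913  n 0.3172 s 0.3854
319 245 23 h 0.4904 y -0.0037 z 0.0964  n 0.3137 s 0.3891
```

View pics/w5.png

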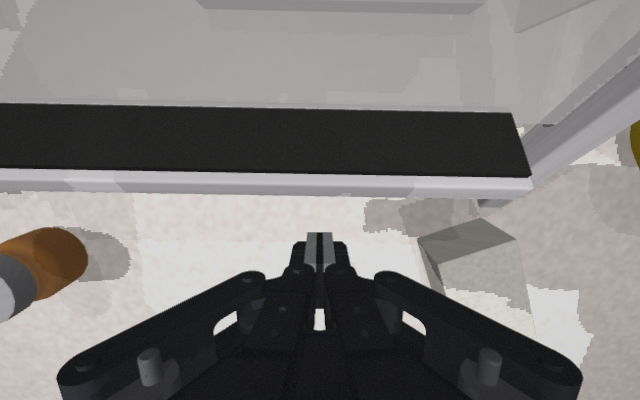

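Call:
play_rows --rows '[[[0,0.8,0],0,0],[[0,1.5,0],0,0],[[0,1.9,0],0,0],[[0,2.1,0],0,0],[[0,2.25,0],0,0],[[-0.1,2.35,0],0,0],[[-0.25,2.47,0],0,0],[[-0.4,2.6,0],0,0],[[-0.6,2.75,0],0,0],[[-0.8,2.92,0],0,0],[[-1.0,3.09,0],0,0]]'

```text
time: 5.67
ee_pos: [0.5007, -0.0846, 0.0557]
tcp_rot: [-86.7, 89.9, 175.1]
wrist_force: [-3.9, -0.1, -1.1]
opening: 0.0004
```

```bash
python3 look.py w6; python3 lip.py w6 200,450 180,245,5
```

```text
t 5.6667 q [ -9.6  -1.  -12.3  78.8  -0.  178.6]
h,y,z 0.5078 -0.0034 0.0557 F h,y,z -3.8628088004663637 -0.6830620447269847 -1.0879723681710418
[[-0.001  0.99  -0.143]
 [ 0.    -0.143 -0.99 ]
 [-1.    -0.001  0.   ]] ycol.h 0.9998443777859775
0.36906070694638643
200 180 39 h 0.5476 y 0.0537 z 0.0974  n 0.3569 s 0.4266
200 185 38 h 0.5458 y 0.0527 z 0.1002  n 0.3537 s 0.4276
200 190 41 h 0.5441 y 0.0518 z 0.1029  n 0.3507 s 0.4286
200 195 38 h 0.5422 y 0.0513 z 0.1047  n 0.3481 s 0.4287
200 200 35 h 0.5400 y 0.0513 z 0.1052  n 0.3461 s 0.4277
200 205 37 h 0.5381 y 0.0509 z 0.1066  n 0.3437 s 0.4276
200 210 37 h 0.5361 y 0.0506 z 0.1078  n 0.3414 s 0.4272
200 215 36 h 0.5342 y 0.0502 z 0.1092  n 0.3391 s 0.4270
200 220 34 h 0.5327 y 0.0495 z 0.1114  n 0.3365 s 0.4277
200 225 191 h 0.5295 y 0.0506 z 0.1093  n 0.3353 s 0.4241
200 230 194 h 0.5284 y 0.0495 z 0.1124  n 0.3325 s 0.4257
200 235 155 h 0.5250 y 0.0507 z 0.1101  n 0.3314 s 0.4218
200 240 200 h 0.4719 y 0.1004 z 0.0007  n 0.3610 s 0.3039
450 180 37 h 0.5497 y -0.0649 z 0.0972  n 0.3586 s 0.4278
450 185 41 h 0.5475 y -0.0647 z 0.0984  n 0.3562 s 0.4273
450 190 39 h 0.5459 y -0.0634 z 0.1018  n 0.3528 s 0.4289
450 195 40 h 0.5439 y -0.0632 z 0.1030  n 0.3504 s 0.4285
450 200 41 h 0.5416 y -0.0633 z 0.1035  n 0.3484 s 0.4274
450 205 38 h 0.5396 y -0.0630 z 0.1048  n 0.3460 s 0.4271
450 210 31 h 0.5377 y -0.0626 z 0.1064  n 0.3435 s 0.4271
450 215 30 h 0.5359 y -0.0620 z 0.1082  n 0.3410 s 0.4274
450 220 26 h 0.5340 y -0.0616 z 0.1096  n 0.3386 s 0.4272
450 225 23 h 0.5321 y -0.0614 z 0.1109  n 0.3364 s 0.4270
450 230 156 h 0.5297 y -0.0617 z 0.1108  n 0.3346 s 0.4254
450 235 160 h 0.5277 y -0.0616 z 0.1118  n 0.3324 s 0.4248
450 240 133 h 0.5241 y -0.0633 z 0.1091  n 0.3314 s 0.4205
```

View pics/w6.png

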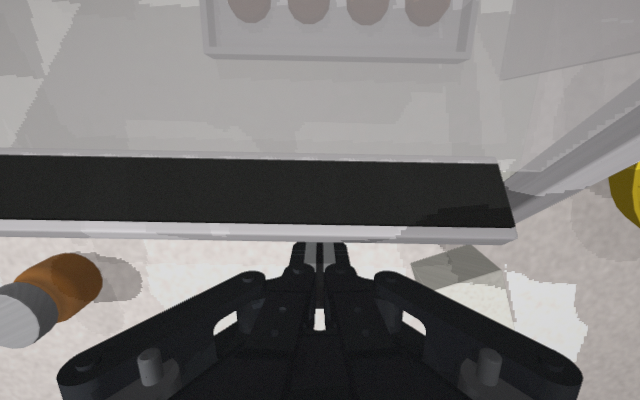

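Call:
play_rows --rows '[[[-0.31,0.26,0],0,0],[[-0.77,0.64,0],0,0],[[-1.38,1.16,0],0,0],[[-1.99,1.67,0],0,0],[[-2.6,2.19,0],0,0],[[-3.22,2.7,0],0,0],[[-3.83,3.21,0],0,0],[[-4.44,3.73,0],0,0],[[-4.98,4.18,0],0,0],[[-5.36,4.5,0],0,0],[[-5.59,4.69,0],0,0],[[-5.59,4.69,0],0,0]]'

```text
time: 6.72
ee_pos: [0.5481, -0.0919, 0.1125]
tcp_rot: [28.6, 89.9, -69.6]
wrist_force: [-3.9, -2.4, 0.8]
opening: 0.0002
```

```bash
python3 look.py w7; python3 lip.py w7 200,450 190,250,8
```

```text
t 6.7167 q [-9.500e+00  4.800e+00  0.000e+00  8.510e+01 -1.000e-01  1.787e+02]
h,y,z 0.5557 -0.0031 0.1125 F h,y,z -3.4970360872355086 -2.971196645713279 0.8476423464924313
[[ 0.     0.99  -0.143]
 [-0.001 -0.143 -0.99 ]
 [-1.     0.001  0.001]] ycol.h 0.9998528034373272
0.44338242401615674
200 190 40 h 0.5917 y 0.0526 z 0.1587  n 0.3513 s 0.5019
200 198 35 h 0.5884 y 0.0522 z 0.1605  n 0.3475 s 0.5012
200 206 38 h 0.5856 y 0.0511 z 0.1640  n 0.3432 s 0.5020
200 214 36 h 0.5827 y 0.0504 z 0.1664  n 0.3394 s 0.5020
200 222 29 h 0.5791 y 0.0505 z 0.1670  n 0.3363 s 0.5002
200 230 192 h 0.5758 y 0.0503 z 0.1683  n 0.3329 s 0.4990
200 238 152 h 0.5697 y 0.0529 z 0.1633  n 0.3314 s 0.4913
200 246 218 h 0.4866 y 0.1270 z 0.0005  n 0.3724 s 0.3131
450 190 41 h 0.5935 y -0.0636 z 0.1576  n 0.3533 s 0.5022
450 198 37 h 0.5905 y -0.0626 z 0.1608  n 0.3490 s 0.5027
450 206 39 h 0.5872 y -0.0623 z 0.1625  n 0.3453 s 0.5019
450 214 31 h 0.5844 y -0.0613 z 0.1657  n 0.3412 s 0.5025
450 222 26 h 0.5813 y -0.0608 z 0.1678  n 0.3375 s 0.5022
450 230 154 h 0.5771 y -0.0618 z 0.1668  n 0.3349 s 0.4987
450 238 145 h 0.5741 y -0.0614 z 0.1688  n 0.3313 s 0.4983
450 246 103 h 0.5157 y -0.1220 z 0.0524  n 0.3613 s 0.3717
```

View pics/w7.png

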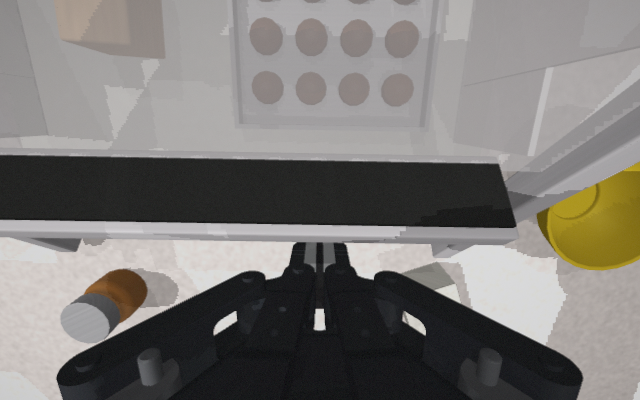

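Call:
play_rows --rows '[[[-0.31,0.26,0],0,0],[[-0.77,0.64,0],0,0],[[-1.38,1.16,0],0,0],[[-1.99,1.67,0],0,0],[[-2.6,2.19,0],0,0],[[-3.06,2.57,0],0,0],[[-3.45,2.89,0],0,0],[[-3.68,3.09,0],0,0],[[-3.83,3.21,0],0,0],[[-3.83,3.21,0],0,0],[[-3.83,3.21,0],0,0]]'

```text
time: 7.68
ee_pos: [0.5796, -0.0962, 0.1504]
tcp_rot: [34.8, 90.0, -63.4]
wrist_force: [-4.8, -1.2, 0.4]
opening: 0.0001
```

```bash
python3 look.py w8; python3 lip.py w8 200,450 190,250,8; python3 - <<'E'
from workcell import bot
import cv2,numpy as np
for n,(x,y) in {'scene':(300,190),'side':(330,110)}.items():
    p,d=bot.camera(n);cv2.imwrite(f'pics/{n}8.png',p);np.save(f'pics/{n}8.npy',d)
    cv2.imwrite(f'pics/{n}8c.png',cv2.resize(p[y:y+75,x:x+90],None,fx=8,fy=8,interpolation=cv2.INTER_CUBIC))
E
```

```text
t 7.6833 q [ -9.4   9.4   9.2  89.8  -0.  178.8]
h,y,z 0.5875 -0.0023 0.1504 F h,y,z -4.498860277909943 -1.979235429473679 0.38303300036516896
[[ 0.     0.99  -0.143]
 [-0.001 -0.143 -0.99 ]
 [-1.     0.     0.001]] ycol.h 0.9998493060697139
0.4928611878758372
200 190 38 h 0.6238 y 0.0530 z 0.1975  n 0.3509 s 0.5522
200 198 37 h 0.6204 y 0.0527 z 0.1991  n 0.3473 s 0.5513
200 206 39 h 0.6178 y 0.0514 z 0.2029  n 0.3428 s 0.5525
200 214 34 h 0.6149 y 0.0507 z 0.2054  n 0.3390 s 0.5526
200 222 26 h 0.6103 y 0.0519 z 0.2034  n 0.3368 s 0.5481
200 230 190 h 0.6077 y 0.0510 z 0.2063  n 0.3329 s 0.5487
200 238 150 h 0.6019 y 0.0533 z 0.2020  n 0.3312 s 0.5416
200 246 206 h 0.5061 y 0.1392 z 0.0132  n 0.3792 s 0.3354
450 190 41 h 0.6255 y -0.0624 z 0.1964  n 0.3530 s 0.5525
450 198 37 h 0.6226 y -0.0612 z 0.1999  n 0.3485 s 0.5533
450 206 34 h 0.6193 y -0.0610 z 0.2015  n 0.3449 s 0.5524
450 214 26 h 0.6162 y -0.0606 z 0.2034  n 0.3413 s 0.5519
450 222 26 h 0.6130 y -0.0603 z 0.2051  n 0.3378 s 0.5511
450 230 153 h 0.6091 y -0.0610 z 0.2048  n 0.3349 s 0.5484
450 238 144 h 0.6057 y -0.0609 z 0.2060  n 0.3316 s 0.5471
450 246 92 h 0.5462 y -0.1226 z 0.0874  n 0.3622 s 0.4181
```

View pics/scene8c.png

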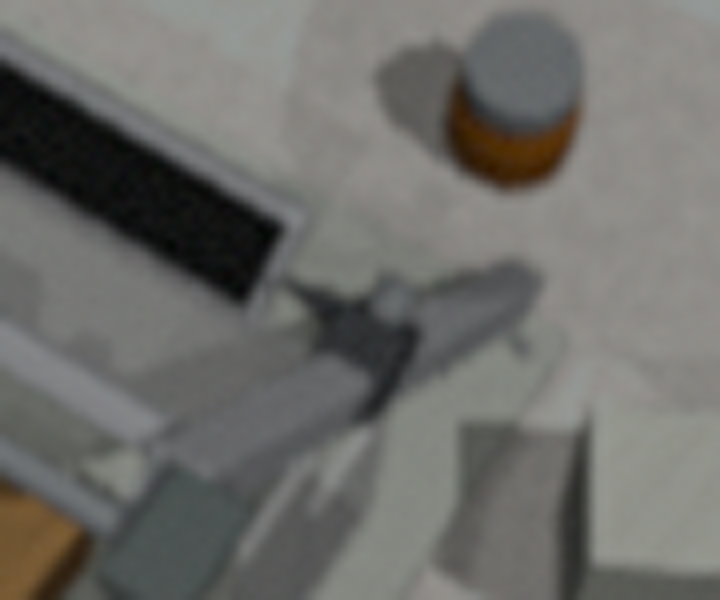

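View pics/side8c.png

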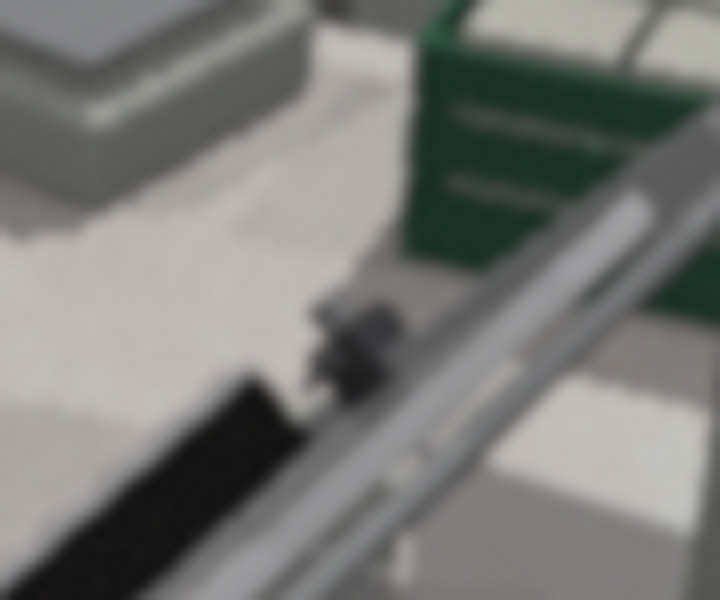

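View pics/w8.png

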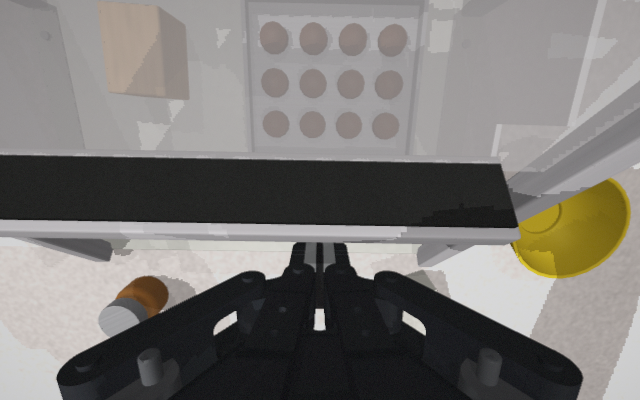

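Call:
play_rows --rows '[[[0,-2,0],0,0],[[0,-4,0],0,0],[[-2,-5,-3],-5,0],[[-4,-5,-6],-10,0],[[-5,-5,-9],-14,0],[[-5,-5,-12],-16,0],[[-5,-5,-12],-16,0],[[-5,-5,-12],-16,0]]'

```text
time: 8.5
ee_pos: [0.5477, 0.0317, 0.2001]
tcp_rot: [105.3, 89.9, 23.3]
wrist_force: [-0.0, 0.1, -0.2]
opening: -0.0001
```

```bash
python3 look.py w9
```

```text
t 8.5 q [  3.3   4.7   9.5  94.8   0.  175.3]
h,y,z 0.5356 0.1188 0.2001 F h,y,z -0.057668014084220925 0.051901034157784 -0.15803787386388396
[[ 0.001  0.99   0.139]
 [ 0.001  0.139 -0.99 ]
 [-1.     0.001 -0.   ]] ycol.h 0.9554408130169149
0.49758213661296224
```

View pics/w9.png

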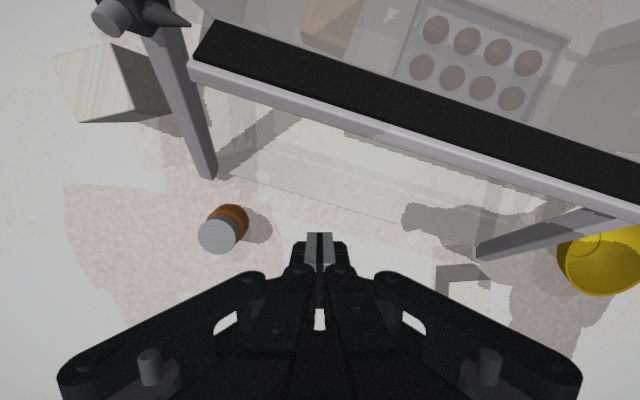

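```bash
python3 -c "
from h import *
crop('pics/w9.png','pics/w9c.png',90,0,160,110,5)"; python3 - <<'E'
from h import *
from workcell import bot
n='w9'
m=bot.camera_model('wrist');T=np.load(f'pics/{n}_T.npy');d=np.load(f'pics/{n}.npy');p=cv2.imread(f'pics/{n}.png')
a=np.radians(-9.2);k=np.radians(50);h=np.array([np.cos(a),np.sin(a),0]);ey=np.array([-h[1],h[0],0]);z=np.array([0,0,1]);es=h*np.cos(k)+z*np.sin(k);en=h*np.sin(k)-z*np.cos(k)
v,u=np.mgrid[0:400,0:640];P=unproj(m,u,v,d,T);S=P@es;N=P@en;Y=P@ey
print('cone by column: u, v-range, n,s mean, s min max, y')
for c in range(150,194,3):
    k2=(v[:,c]<60)&(N[:,c]>.325)&(N[:,c]<.37)&(S[:,c]>.535)&(S[:,c]<.59)&(Y[:,c]>.205)&(p[:,c].max(1)<110)
    if k2.any(): print(c,v[k2,c].min(),v[k2,c].max(),'n',N[k2,c].min().round(4),N[k2,c].max().round(4),'s',S[k2,c].min().round(4),S[k2,c].max().round(4),'y',Y[k2,c].mean().round(4))
b=(p.max(2)<35)&(N>.338)&(N<.366)&(S>.53)&(S<.57)&(Y<.2)&(Y>-.02)&(v<200)
print('rubber',np.median(S[b]),b.sum())
for r in [(.0,.05),(.05,.1),(.1,.15),(.15,.2)]:
    bb=b&(Y>r[0])&(Y<r[1]);print(r,np.median(S[bb]))
f=(abs(N-.3315)<.0012)&(S>.52)&(S<.57)&(v<200)&(Y<.21)&(Y>0)
print('front face s',np.percentile(S[f],[1,5,50,95,99]))
E
```

```text
cone by column: u, v-range, n,s mean, s min max, y
150 0 36 n 0.3453 0.3528 s 0.5459 0.563 y 0.2405
153 0 34 n 0.3454 0.3545 s 0.5449 0.5631 y 0.239
156 0 32 n 0.345 0.3608 s 0.5354 0.5626 y 0.2384
159 0 33 n 0.3458 0.3625 s 0.5364 0.563 y 0.2383
162 0 34 n 0.3465 0.3655 s 0.5355 0.5626 y 0.2374
165 0 31 n 0.3471 0.3674 s 0.5359 0.5623 y 0.2361
168 1 29 n 0.3474 0.3697 s 0.5351 0.5614 y 0.2347
171 2 26 n 0.3475 0.37 s 0.5474 0.561 y 0.2325
174 12 26 n 0.3484 0.3527 s 0.5553 0.5607 y 0.2279
177 14 26 n 0.3476 0.3528 s 0.5553 0.5609 y 0.2261
180 16 26 n 0.3487 0.3528 s 0.5552 0.5593 y 0.225
183 18 26 n 0.3492 0.3517 s 0.5565 0.5595 y 0.2232
186 20 26 n 0.3496 0.3522 s 0.5564 0.5584 y 0.2219
189 23 26 n 0.3498 0.3513 s 0.5568 0.5588 y 0.2201
192 55 55 n 0.3369 0.3369 s 0.5513 0.5513 y 0.2143
rubber 0.5521554623464702 12517
(0.0, 0.05) 0.5521421310698769
(0.05, 0.1) 0.5521464821322464
(0.1, 0.15) 0.5521690945036044
(0.15, 0.2) 0.5521628996554021
front face s [0.5369545  0.53804419 0.54418601 0.5490345  0.54974793]
```

View pics/w9c.png

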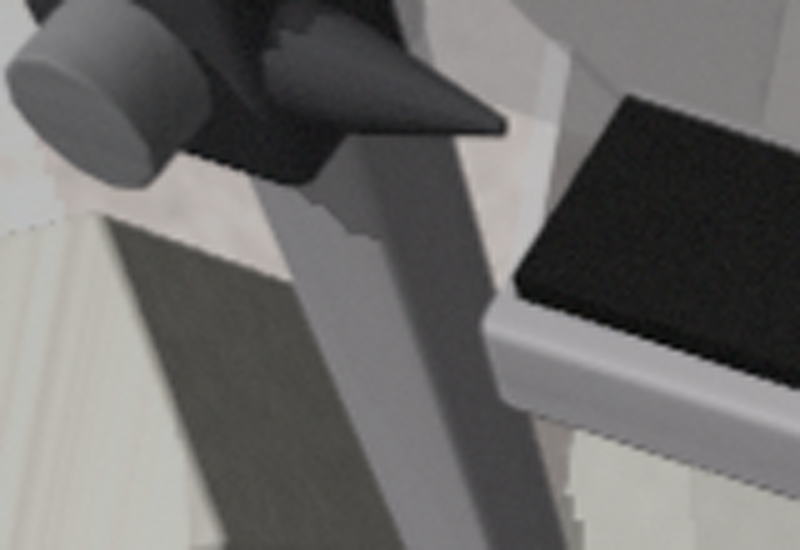

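```bash
cat > goto.py <<'E'
from h import *
from workcell import bot
import sys
a=np.radians(-9.2);h=np.array([np.cos(a),np.sin(a),0]);ey=np.array([-h[1],h[0],0])
T=tool(bot.get_obs())
for s in sys.argv[1:]:
    H,Y,Z=[float(x) for x in s.split(',')]; print(s,(T[:3,:3].T@(H*h+Y*ey+[0,0,Z]-T[:3,3])*100).round(2))
E
python3 goto.py .535,.119,.148 .545,.05,.148 .545,-.002,.148 .58,-.002,.148
```

```text
.535,.119,.148 [ 5.19 -0.01 -0.14]
.545,.05,.148 [ 5.19 -1.08  6.75]
.545,-.002,.148 [ 5.19 -2.61 11.72]
.58,-.002,.148 [ 5.19  0.74 12.75]
```

Call:
play_rows --rows '[[[2,0,2],4,0],[[4,-0.5,5],9,0],[[5.2,-1.5,8],14,0],[[5.2,-2.6,11.7],16,0],[[5.2,-2.6,11.7],16,0],[[5.2,-2.6,11.7],16,0]]'

```text
time: 9.05
ee_pos: [0.5366, -0.0919, 0.1477]
tcp_rot: [-115.4, 90.0, 146.1]
wrist_force: [0.9, 0.1, 0.2]
opening: -0.0002
```

```bash
python3 look.py w10; python3 goto.py .583,-.002,.149 .5875,-.002,.150
```

```text
t 9.05 q [ -9.7   3.4   2.4  89.    0.  178.7]
h,y,z 0.5444 -0.005 0.1477 F h,y,z 0.8867133820623286 0.19717114668682367 0.19996991761381422
[[-0.     0.989 -0.147]
 [ 0.    -0.147 -0.989]
 [-1.    -0.    -0.   ]] ycol.h 0.9999156768570561
0.46310248321043684
.583,-.002,.149 [-0.1   3.84 -0.12]
.5875,-.002,.150 [-0.2   4.29 -0.11]
```

Call:
play_rows --rows '[[[0,1.5,0],0,0],[[-0.1,3,0],0,0],[[-0.2,3.8,0],0,0],[[-0.25,4.15,0],0,0],[[-0.3,4.31,0],0,0],[[-0.5,4.47,0],0,0],[[-0.7,4.64,0],0,0],[[-0.85,4.76,0],0,0],[[-0.95,4.85,0],0,0],[[-0.95,4.85,0],0,0]]'

```text
time: 9.93
ee_pos: [0.5852, -0.0961, 0.158]
tcp_rot: [133.0, 90.0, 34.8]
wrist_force: [-3.7, 3.1, 0.1]
opening: -0.0001
```

```bash
python3 look.py w11;  cat > rub.py <<'E'
from h import *
from workcell import bot
import sys
n=sys.argv[1]
m=bot.camera_model('wrist');T=np.load(f'pics/{n}_T.npy');d=np.load(f'pics/{n}.npy');p=cv2.imread(f'pics/{n}.png')
a=np.radians(-9.2);k=np.radians(50);h=np.array([np.cos(a),np.sin(a),0]);ey=np.array([-h[1],h[0],0]);z=np.array([0,0,1]);es=h*np.cos(k)+z*np.sin(k);en=h*np.sin(k)-z*np.cos(k)
v,u=np.mgrid[0:400,0:640];P=unproj(m,u,v,d,T);S=P@es;N=P@en;Y=P@ey
b=(p.max(2)<48)&(N>.338)&(N<.366)&(S>.53)&(S<.59)&(Y<.2)&(v<225)
print('rubber',np.median(S[b]),b.sum())
k2=(v<100)&(N>.346)&(N<.355)&(S>.545)&(S<.57)&(Y>.2185)&(Y<.2235)&(p.max(2)<110)
if k2.sum(): print('tip s',np.median(S[k2]),S[k2].min(),S[k2].max(),k2.sum(),'y',Y[k2].min())
E
python3 rub.py w8; python3 rub.py w9; python3 rub.py w11
```

```text
t 9.9333 q [ -9.3  10.2  11.   90.7   0.  178.8]
h,y,z 0.5931 -0.0013 0.158 F h,y,z -4.101457981400463 2.426664996065712 0.10190004162240748
[[ 0.     0.99  -0.142]
 [ 0.    -0.142 -0.99 ]
 [-1.     0.    -0.   ]] ycol.h 0.9998410015874005
0.5022279233120027
rubber 0.5521134117218338 27754
rubber 0.552167054057295 14805
tip s 0.5580355232421295 0.5562127600559684 0.5592626460694206 47 y 0.21970120277075278
rubber 0.5606730762469258 27532
```

Call:
play_rows --rows '[[[-0.08,0.06,0],0,0],[[-0.15,0.13,0],0,0],[[-0.23,0.19,0],0,0],[[-0.29,0.24,0],0,0],[[-0.33,0.28,0],0,0],[[-0.33,0.28,0],0,0],[[-0.33,0.28,0],0,0]]'

```text
time: 10.57
ee_pos: [0.5878, -0.0966, 0.161]
tcp_rot: [-141.1, 90.0, 120.7]
wrist_force: [-5.3, 1.8, 1.3]
opening: -0.0
```

```bash
python3 look.py w12; python3 rub.py w12
```

```text
t 10.5667 q [ -9.3  10.7  11.8  91.2   0.  178.8]
h,y,z 0.5957 -0.0014 0.161 F h,y,z -5.531827654405202 0.9375553674016094 1.2856957336626103
[[-0.     0.99  -0.142]
 [ 0.    -0.142 -0.99 ]
 [-1.    -0.    -0.   ]] ycol.h 0.9998428155682919
0.5062488595731015
rubber 0.5646912604947587 27540
```

Call:
play_rows --rows '[[[0,-2,0],0,0],[[0,-4,0],0,0],[[-2,-5,-3],-5,0],[[-4,-5,-6],-10,0],[[-5,-5,-9],-14,0],[[-5,-5,-12],-16,0],[[-5,-5,-12],-16,0],[[-5,-5,-12],-16,0],[[-5,-5,-12],-16,0]]'

```text
time: 11.37
ee_pos: [0.5559, 0.0288, 0.2109]
tcp_rot: [46.0, 89.9, -36.2]
wrist_force: [-0.4, -0.1, -0.2]
opening: 0.0002
```

```bash
python3 look.py w13; python3 rub.py w13; python3 -c "
from h import *
crop('pics/w13.png','pics/w13c.png',90,0,160,110,5)"
```

```text
t 11.3667 q [  3.    6.1  12.2  96.1  -0.  175.2]
h,y,z 0.5441 0.1173 0.2109 F h,y,z -0.3577402342790866 -0.129317414597584 -0.15896407691285952
[[ 0.001  0.991  0.136]
 [-0.001  0.136 -0.991]
 [-1.     0.001  0.001]] ycol.h 0.9563078002149409
0.5113149918748991
rubber 0.5647282383178678 14853
tip s 0.5580082979175618 0.555626409082273 0.5598885583936233 40 y 0.21968740564950645
```

View pics/w13c.png

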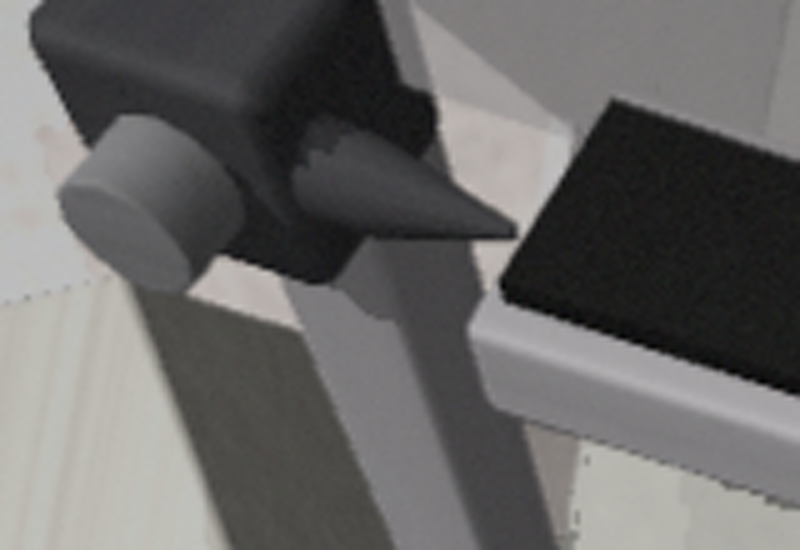

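The lip centre is at s≈0.5567 and the pointer tip at about 0.5577, so they are level within measuring accuracy. Now I'll take the hand away.

Call:
play_rows --rows '[[[-1,-2,0],0,0],[[-2,-5,0],0,0],[[-4,-8,0],0,0],[[-6,-11,0],0,0],[[-8,-14,0],0,0],[[-8,-15,0],0,0],[[-8,-15,0],0,0],[[-8,-15,0],0,0]]'

```text
time: 12.08
ee_pos: [0.4074, 0.0081, 0.2907]
tcp_rot: [79.3, 89.9, -3.0]
wrist_force: [0.7, 0.1, -0.4]
opening: -0.0003
```

```bash
python3 look.py w14; python3 rub.py w14; python3 - <<'E'
from h import *
from workcell import bot
a=np.radians(-9.2);k=np.radians(50);h=np.array([np.cos(a),np.sin(a),0]);ey=np.array([-h[1],h[0],0]);z=np.array([0,0,1]);es=h*np.cos(k)+z*np.sin(k);en=h*np.sin(k)-z*np.cos(k)
for n in('scene','side'):
    m=bot.camera_model(n);p,d=bot.camera(n);cv2.imwrite(f'pics/{n}14.png',p)
    v,u=np.mgrid[0:400,0:640];P=unproj(m,u,v,d);S=P@es;N=P@en;Y=P@ey
    b=(p.max(2)<45)&(N>.338)&(N<.366)&(S>.53)&(S<.59)&(Y<.2)&(Y>-.09)
    t=(p.max(2)<80)&(N>.34)&(N<.36)&(S>.54)&(S<.58)&(Y>.219)&(Y<.232)
    print(n,np.median(S[b]),np.median(S[t]),t.sum())
    q=cv2.imread(f'pics/{n}0.png');df=cv2.absdiff(p,q).max(2);cv2.imwrite(f'pics/{n}diff.png',df)
s=bot.camera_model('scene')
cv2.imwrite('pics/scene14c.png',cv2.resize(cv2.imread('pics/scene14.png')[130:320,150:410],None,fx=3,fy=3))
E
```

```text
t 12.0833 q [  1.1 -11.3   4.7 105.9  -0.  173.4]
h,y,z 0.4008 0.0731 0.2907 F h,y,z 0.6666361987136846 0.20659665864561508 -0.41888135936369897
[[ 0.001  0.991  0.134]
 [-0.     0.134 -0.991]
 [-1.     0.001  0.   ]] ycol.h 0.9567263852730978
0.4803555884388353
rubber nan 0
scene 0.5648557600880642 0.557927792676129 5
side 0.5654793511106305 0.560904278741248 5
  return _methods._mean(a, axis=axis, dtype=dtype,
  ret = ret.dtype.type(ret / rcount)
```

View pics/scene14c.png

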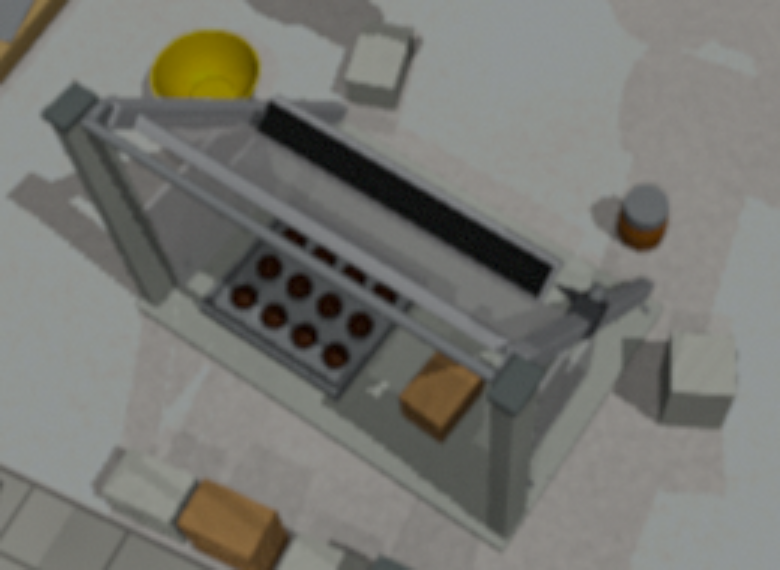

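The lip end (about (550,280) in the crop) stands level with the pointer tip (560,288). The jar, cards, bowl and both cartons are where they started, and the hand is clear.

```bash
python3 -c "
from workcell import bot
print(bot.job_done())"
```

```text
the job is handed in; nothing more can be done
None
```

I pushed the window about 143 mm up its slope until its lip was level with the pointer. Then I took the hand away and handed the job in at about 12 s of the 42 s allowed.

**How the push was made:** The tool can only point straight down. The closed fingertips therefore pushed on the lip's lower front edge, moving along the 50° slope, and did not press flat on the underside. The fingers never pinched the lip or touched its top. The wrist force stayed around 4 to 6 N at every reading. The contact point was about 60 mm right of the middle of the lip, because the last joint was near its range limit.

**Final checks:**
- **Level with the pointer:** The close wrist view put the lip's centre at 0.5567 m along the slope and the pointer tip at 0.5575 to 0.558 m. The lip is about 1 mm short, with no overshoot, and the measurement is good to about 1 mm. The scene camera agreed.
- **Stays put:** The lip had not moved when I looked again after letting go.
- **Surroundings:** In the scene view the pointer, case, jar, cards, bowl and cartons all looked unmoved.

**What disagreed:**
- **Fingertip position:** The fingers ended about 34 mm short of the stated TCP in both the wrist and side views. My first pass therefore went above the lip without moving it, and I corrected for the offset.
- **Side camera:** It read the pointer tip about 3 mm higher than the other two cameras, but from only a few pixels, so I trusted the close wrist view.

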